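# Clear the socket away and hold the jaw slide's index plunger back

### The job

On the bench stands a tyre-changer jaw slide, its sprung index plunger locking the bar; an impact socket stands right in front of the plunger's knob. Take that socket away and leave it standing upright in the flat tool tray, then pull the plunger's knob straight out, fully back to its stop so that the pin is clear of the bar's hole, and finish while still holding it there, so that a colleague can shift the bar. Leave the other things on the bench as they are.

Things in the scene. Friction and masses are not known exactly. Their poses are not given: they have to be found in the camera images.
- socket_mid (a point): The impact socket to clear away: a loose plain dark steel cylinder, 38 mm across and 85 mm high, 0.3 to 0.55 kg, open at the top, standing upright on the bench 6 to 12 mm in front of the knob. Point: its centre, 42.5 mm above its foot; z along its axis.
- tray: The flat rectangular tool tray, fixed on the bench to the left or to the right of the fixture: 240 mm (its x) by 150 mm (its y), rim 18 mm high, walls 4 mm, rubber floor 5 mm above the bench. Origin: centre of its underside.
- tray_free (a point): Point on the tray's floor in the middle of its free part, 35 mm from the tray's centre towards its +x; the short socket stands 110 mm from it.
- fixture: The jaw slide, fixed on the bench: grey base plate 120 mm (x) by 200 mm (y); on it a steel channel along y, 90 mm wide, 91 mm high, holding a flat bar with a row of holes; claw at the bar's +y end, up to 162 mm from the centre, 102 mm high. Origin: centre of the underside, on the bench. The plunger sticks out of the -x face, 60 mm above the bench, and is pulled along the fixture's -x.
- knob (a point): The plunger's black knob: 36 mm long along x, 26 mm across, with an end flange 34 mm across and 6 mm thick at its free (-x) end. Point: centre of its length, on its axis, 60 mm above the bench; axes as the fixture's. Seated, it is 85 mm from the fixture's origin along -x, 40 mm from the channel's face; a 26 mm wide barrel lies between. Over 60 mm free on either side.
- plunger (a joint): Pull of the plunger along the fixture's -x, m: 0 seated in the hole, the pin leaves the hole at 0.012, stop at 0.022 (fully back). The spring pulls it in with 5 N seated and 10.5 N fully back; let go, it snaps home.
- weight_box: Bystander: divided plastic box of wheel weights, fixed on the bench on the side opposite the tray, 200 mm (x) by 140 mm (y), 50 mm high. Origin: centre of its underside.
- short_socket_mid (a point): Bystander, leave alone: short socket, steel, 30 mm across and 40 mm high, standing at the near (-x) end of the tray, about 75 mm from the tray's centre; point: its centre.
- nut_a_mid (a point): Bystander, leave alone: loose conical wheel nut, 26 mm across, 22 mm high, on the bench to the left (+y) of the plunger; point: its centre.
- nut_b_mid (a point): Bystander, leave alone: the same kind of nut, on the bench to the right (-y) of the plunger; point: its centre.
- jar_mid (a point): Bystander, leave alone: closed jar, 72 mm across and 85 mm high, on the bench; point: its centre.
- can_mid (a point): Bystander, leave alone: spray can, 60 mm across and 160 mm high, on the bench; point: its centre.
- gauge_mid (a point): Bystander, leave alone: tyre pressure gauge lying on the bench near the robot, round head 64 mm across and 28 mm high with a 100 mm grip to its -x side; point: centre of the head.
- wrench_mid (a point): Bystander, leave alone: flat wrench 220 mm long lying on the bench near the robot; point: on its handle.
Things that resemble listed ones, but are neither listed nor needed, are in the scene too. What is shaped like the part that bears socket_mid but green is not meant.

How it is judged:
By the outcome, as a careful person would: the job done as asked, in the order asked, and still so for the second after the job is handed in, while the arm keeps its last pose, push and grip.
It also fails if it takes over 51 s, if anything falls off the work surface, if the arm or the gripper's body presses on something with over 40 N, if the wrist force passes 120 N, or if a joint passes its speed limit or range.

### The arm

A 6-joint arm with a two-finger parallel gripper is mounted at the origin on the work surface. World frame = base frame: x ahead of the robot, y to its left, z up, the work surface at z = 0. Lengths are in mm, angles in rad, forces in N, time in s.
With the tool pointing down it reaches from about 350 to 950 mm from the base axis. Payload 17.4 kg.
Tool frame: the origin (TCP) lies midway between the tips of the shut fingers; the grasp point (between the pads) lies 19 mm behind it (hold_point_z is the distance from the TCP to the grasp point, in mm); z points along the fingers, x is the direction in which the jaws open and shut, and the axes are right-handed (so a half turn about z gives the same grasp; the last joint's range is limited). The gripper opens to 93 mm and grips with 3 to 60 N. Pads are 15 mm wide; open, the fingers measure 128 mm over their backs; the gripper's body (75 mm by 188 mm) begins 65 mm behind the grasp point.
Start: joints at [1.11, 0.116, 1.442, -0, 1.584, -0.038], TCP at [276.971, 615.564, 218.646] pointing down, gripper open.
Joint ranges: [-2.83, 2.83], [-0.83, 2.19], [0.07, 2.5], [-1.14, 4.28], [0.01, 3], [-2.97, 2.97]. Speed limits (rad/s): [1.89, 1.89, 2.22, 3.14, 3.14, 3.14].

### API

Orientations are given as a unit quaternion [x, y, z, w].
In Python, from bench import * gives the robot as it stands. The module is installed in compiled form; this text tells all that it offers.
- The arm moves only by the tool play_rows, never from a script. Its argument "moves" is a list of rows, each an object with "offset": the shift along the tool's x, y, z in m, a list of three; "delta_rot": the turn, a rotation vector about the tool's x, y, z in rad, a list of three. In form: [{"offset": [x, y, z], "delta_rot": [rx, ry, rz]}, ...]. A call has 1 to 20 rows; each row is the pose to reach, as a shift and turn from the pose commanded when the call began, along the tool's axes at that moment; what a row does not reach only later rows make up. A row lasts 1/8 s, in which the tool goes at most 62.5 mm and 10.7 degrees, less where a joint would pass 70% of its speed; a pose out of reach is approached as far as the arm can. A call with a gripper value outside its range is refused whole. "hand" is the opening, from 0 (shut) to 1 (fully open), set as the call begins (left out, the last holds). The fingers move at their own pace and stop on an object; the grip force is fixed at half the most. Time passes only in rows, so rows that repeat a pose let the fingers close. It gives the time, the measured TCP pose, the force and the opening at its end, in the units of the state.
- get_obs(): the state, without advancing time (a new reading comes with each control period).
- get_image(name): name is "scene" or "side" or "wrist"; returns the picture (420x560x3 uint8, red, green, blue); there is no depth.
- camera_info(name): a dict with "intrinsics" (3x3 intrinsics, pixels), "world_to_cam" (4x4, takes a point from world to camera coordinates); the wrist camera has in their place "mount" (4x4, takes a point from camera to tool coordinates, whose origin is the TCP and whose axes are the tool frame's). Camera axes: x right, y up, looking along -z (the intrinsics and any distortion apply to the point x, -y, -z); pixel columns grow to the right and rows downward; lengths in mm; the calibration is good to about 2 mm. A picture is of the moment at which its call begins: read the wrist's pose just before it. camera_info takes no time and is no camera call.
- hand_in(): hands the job in, once; it reports no verdict.
Trained networks look in the newest picture that a camera, given by its name, has taken for a name from the list of things; names that differ only in an ending like _2 or _b are one class to them, and where a whole thing is asked for, a point or a joint stands for the part that bears it (a point fixed in the world has none). Each returns a list of dicts, best first, with "confidence" (0 to 1); they miss things now and then, are a little off and sometimes report something else, mostly with a low value. They report only what shows in the picture. A call takes as long as a camera call. They do not tell look-alikes from the thing itself.
- look_for(camera, thing): "rect" ([left, top, right, bottom] in pixels, round what is visible of it).
- regions_of(camera, thing): "region" (420x560 bool, what is visible of it) and "rect" ([left, top, right, bottom] in pixels, round what is visible of it).
- landmark_of(camera, thing): "at" ([column, row] in pixels: a listed point, or the origin of a listed thing).
The state is a dict: "time_s": time; "joint_positions": joint angles; "joint_vel": joint speeds; "tau": joint torques, N m; "eef_pos": TCP position; "tcp_rot": TCP orientation; "ft_force": force on the tool from outside, world axes, zero at the start; "torque": the same for the moment, N m; "gripper_width": opening from 0.0 (shut) to 1.0 (fully open).
Only numpy, scipy, OpenCV 4.12 (cv2) and the standard library are available. Lean on these libraries where they do the work, as an engineer would, in place of code of your own. Each camera call takes 0.05 s, during which the arm holds its last target.

## Working session

There is one attempt and no reset: what is moved stays moved. The work goes in short steps, Python scripts to look and compute and a tool call to move; the robot and the scene stay as the last step left them, time stands still between calls to the robot, and variables do not carry over. Pictures are saved under pics/ and viewed, and the job is handed in when it is done.

Besides the shell and the picture viewer there is one more tool, called after "Call:" by a JSON object that holds its "api" and its "payload", one argument or row to a line. play_rows: Moves the arm, as the interface text tells. Its arguments: {"type":"object","properties":{"moves":{"type":"array"},"hand":{"type":"number"}},"required":["moves"]}

```bash
mkdir -p pics; ls; python3 - <<'E'
from bench import *
import cv2
print(get_obs())
for n in ("scene","side","wrist"):
    im=get_image(n); cv2.imwrite(f"pics/{n}0.png",im[:,:,::-1]); print(n,camera_info(n))
E
```

```text
pics
{'time_s': 0.0, 'joint_positions': array([ 1.11015607e+00,  1.16479579e-01,  1.44228635e+00,  3.24526791e-06,
        1.58401342e+00, -3.78368735e-02]), 'joint_vel': array([-0.00059021,  0.00084999, -0.00014045,  0.00102214, -0.00093694,
        0.00119387]), 'tau': array([-4.39368188e-03, -7.21276760e+01, -6.22601867e+01,  7.77466223e-02,
        2.39328097e-02, -5.16983039e-05]), 'eef_pos': array([276.89812777, 615.35235251, 217.89641487]), 'tcp_rot': array([ 8.39737473e-01,  5.42992287e-01, -5.10914676e-04,  3.01709026e-04]), 'ft_force': array([-0.38666401, -0.33098424,  0.14296327]), 'torque': array([-0.02090682, -0.01353513, -0.02792977]), 'gripper_width': 1.0004054792682175}
scene {'intrinsics': array([[503.84322289,   0.        , 270.72021085],
       [  0.        , 503.84322289, 205.90882319],
       [  0.        ,   0.        ,   1.        ]]), 'world_to_cam': array([[ 8.72542202e-01,  4.88442405e-01,  9.70167042e-03,
        -4.79599460e+02],
       [-4.08791197e-01,  7.19093297e-01,  5.61956036e-01,
         1.94885113e+02],
       [ 2.67506752e-01, -4.94296315e-01,  
[... 488 characters left out ...]
,
       [-2.36775428e-02,  7.97667736e-01,  6.02632191e-01,
        -1.52380582e+03],
       [ 0.00000000e+00,  0.00000000e+00,  0.00000000e+00,
         1.00000000e+00]])}
wrist {'intrinsics': array([[371.40101561,   0.        , 279.44293425],
       [  0.        , 371.40101561, 208.08696298],
       [  0.        ,   0.        ,   1.        ]]), 'mount': array([[ 9.99999670e-01,  6.37982774e-04,  5.03508738e-04,
         4.58803179e-01],
       [ 7.57258516e-04, -9.56363110e-01, -2.92179787e-01,
        -8.08031992e+01],
       [ 2.95131512e-04,  2.92180072e-01, -9.56363277e-01,
        -1.65403620e+02],
       [ 0.00000000e+00,  0.00000000e+00,  0.00000000e+00,
         1.00000000e+00]])}
```

View pics/scene0.png

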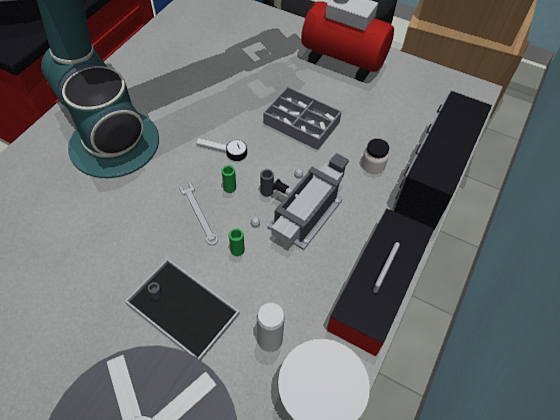

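View pics/side0.png

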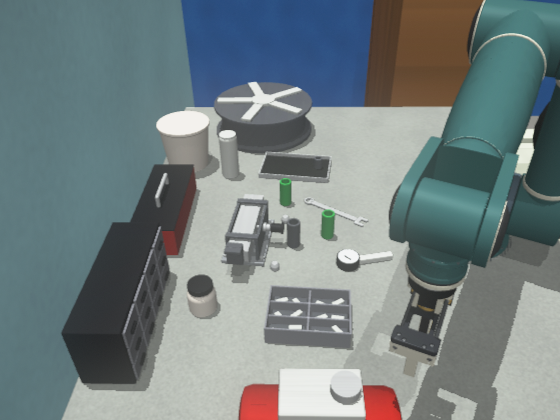

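View pics/wrist0.png

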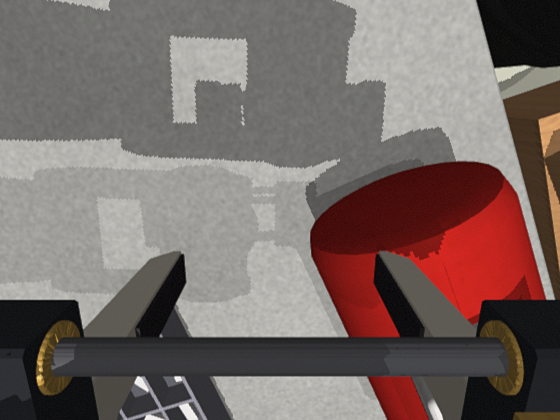

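```bash
python3 - <<'E'
from bench import *
for c in ("scene","side"):
  get_image(c)
  for t in ("socket_mid","tray","tray_free","fixture","knob","short_socket_mid","nut_a_mid","jar_mid","can_mid","weight_box"):
    r=landmark_of(c,t); print(c,t,[(x['at'],round(x['confidence'],2)) for x in r][:4])
print(get_obs()['time_s'])
E
```

```text
scene socket_mid [([235.0, 242.6], 0.64), ([265.4, 183.9], 0.61), ([230.6, 179.9], 0.55)]
scene tray [([183.6, 309.2], 0.7)]
scene tray_free [([190.1, 317.4], 0.71)]
scene fixture [([294.6, 172.0], 0.72), ([301.5, 213.4], 0.56)]
scene knob [([279.9, 184.8], 0.45)]
scene short_socket_mid [([157.7, 291.4], 0.69)]
scene nut_a_mid [([267.5, 325.0], 0.55), ([297.3, 174.0], 0.5)]
scene jar_mid [([373.8, 155.9], 0.63)]
scene can_mid []
scene weight_box []
side socket_mid [([291.1, 232.3], 0.97), ([286.4, 188.2], 0.7), ([327.8, 227.0], 0.6)]
side tray [([294.1, 170.3], 0.82)]
side tray_free [([284.8, 164.8], 0.82)]
side fixture [([249.0, 242.7], 0.91)]
side knob [([277.4, 226.0], 0.69)]
side short_socket_mid [([319.1, 160.7], 0.59)]
side nut_a_mid [([270.9, 260.2], 0.62)]
side jar_mid [([203.1, 292.2], 0.79)]
side can_mid [([331.4, 209.5], 0.4)]
side weight_box [([332.6, 209.2], 0.24)]
1.25
```

The dark socket is at about (267,182) in scene and (293,233) in side. The green ones are decoys, the tray is on the -y side. I'll triangulate and zoom in.

```bash
cat > h.py <<'E'
import numpy as np, cv2
from bench import *
def proj(c,p):
    i=camera_info(c); q=i['world_to_cam'][:3,:3]@np.asarray(p,float)+i['world_to_cam'][:3,3]
    v=i['intrinsics']@np.array([q[0],-q[1],-q[2]]); return v[:2]/v[2]
def ray(c,px):
    i=camera_info(c); d=np.linalg.inv(i['intrinsics'])@np.array([px[0],px[1],1.]); d=np.array([d[0],-d[1],-d[2]])
    R=i['world_to_cam'][:3,:3]; t=i['world_to_cam'][:3,3]; return -R.T@t, R.T@d
def onz(c,px,z):
    o,d=ray(c,px); return o+d*(z-o[2])/d[2]
def tri(a,b):
    o1,d1=ray('scene',a); o2,d2=ray('side',b); d1/=np.linalg.norm(d1); d2/=np.linalg.norm(d2)
    A=np.stack([d1,-d2],1); s=np.linalg.lstsq(A,o2-o1,rcond=None)[0]; p,q=o1+s[0]*d1,o2+s[1]*d2
    return (p+q)/2, np.linalg.norm(p-q)
E
python3 - <<'E'
from h import *
np.set_printoptions(precision=1,suppress=True)
for n,a,b,z in [("sock",(265.4,183.9),(291.1,232.3),42.5),("tray",(183.6,309.2),(294.1,170.3),0),("free",(190.1,317.4),(284.8,164.8),5),("fix",(301.5,213.4),(249,242.7),0),("knob",(279.9,184.8),(277.4,226),60),("short",(157.7,291.4),(319.1,160.7),25),("nut",(297.3,174),(270.9,260.2),11),("jar",(373.8,155.9),(203.1,292.2),42)]:
    print(n,tri(a,b),onz('scene',a,z),onz('side',b,z))
s=cv2.imread('pics/scene0.png')[140:260,200:360]; cv2.imwrite('pics/sc_z.png',cv2.resize(s,(800,600),interpolation=cv2.INTER_CUBIC))
s=cv2.imread('pics/side0.png')[180:285,210:350]; cv2.imwrite('pics/si_z.png',cv2.resize(s,(800,600),interpolation=cv2.INTER_CUBIC))
E
```

```text
sock (array([499.8,  64.5,  41.4]), np.float64(7.213232482349143)) [496.5  63.7  42.5] [503.3  67.6  42.5]
tray (array([ 494.6, -341.8,   -6.8]), np.float64(2.582433408607517)) [ 495.7 -343.8    0. ] [ 495.8 -330.2    0. ]
free (array([ 526.8, -355.4,    8. ]), np.float64(4.69801436875342)) [ 523.3 -354.9    5. ] [ 529.1 -358.9    5. ]
fix (array([622.5,  55.9,  -5.5]), np.float64(9.647378017497278)) [619.1  51.8   0. ] [626.4  64.1   0. ]
knob (array([541.4,  66.3,  64.7]), np.float64(1.3865959990599956)) [539.1  69.4  60. ] [542.3  60.8  60. ]
short (array([ 415. , -344.8,   27.1]), np.float64(15.341761887834506)) [ 422.3 -343.7   25. ] [ 407.5 -353.9   25. ]
nut (array([554.3, 157. ,  17.7]), np.float64(8.132886571497579)) [548.1 161.4  11. ] [558.6 151.2  11. ]
jar (array([721.1, 306.9,  44.6]), np.float64(0.8185119082940953)) [721.1 309.2  42. ] [721.4 304.3  42. ]
```

View pics/sc_z.png

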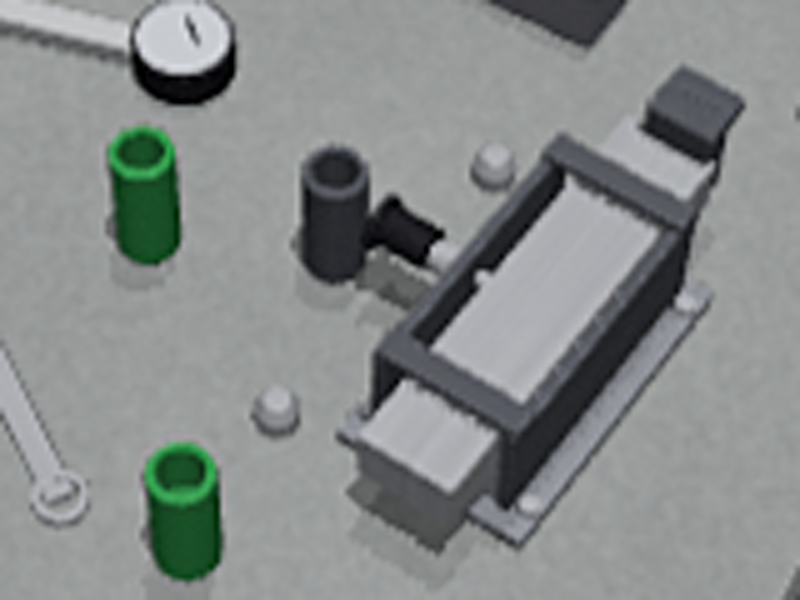

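View pics/si_z.png

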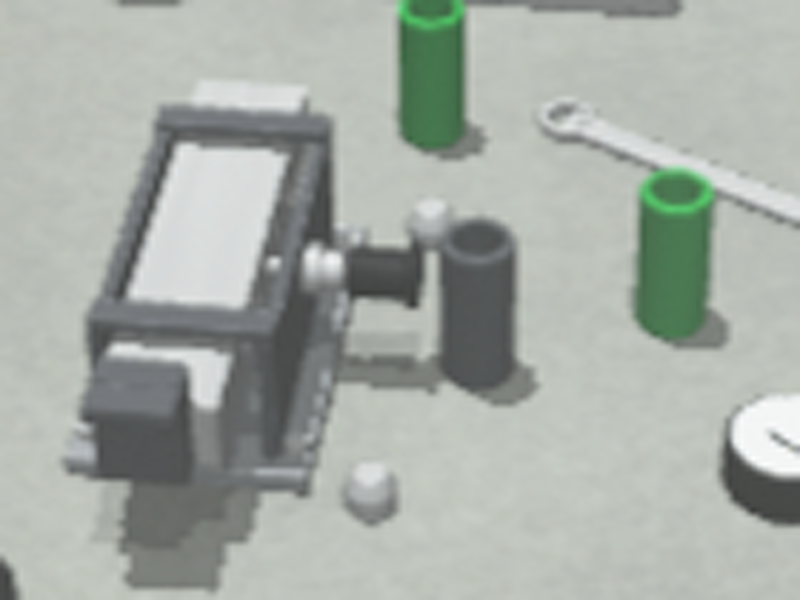

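```bash
python3 - <<'E'
from h import *
np.set_printoptions(precision=1,suppress=True)
S=lambda u,v:(200+u/5,140+v/5); D=lambda u,v:(210+u/5.714,180+v/5.714)
print("sock top",onz('scene',S(335,172),85),onz('side',D(480,242),85),tri(S(335,172),D(480,242)))
for n,p in dict(right=(710,292),bottom=(520,545),left=(340,435)).items(): print("plate",n,onz('scene',S(*p),8))
print("plate side",onz('side',D(308,492),8))
for n,p in dict(topfar=(560,135),topfarR=(695,215),nearL=(380,345),nearR=(520,425)).items(): print("chan",n,onz('scene',S(*p),91))
for n,p in dict(a=(165,108),b=(330,120),c=(92,315),d=(278,330)).items(): print("chan side",n,onz('side',D(*p),91))
print("nuts",[onz('scene',S(*p),11) for p in ((493,170),(277,412))],[onz('side',D(*p),11) for p in ((370,492),(431,222))])
print("green",[onz('scene',S(*p),85) for p in ((142,152),(182,472))])
print("flange",tri(S(388,222),D(412,272)))
E
```

```text
sock top [499.9  66.3  85. ] [494.9  75.6  85. ] (array([496.4,  69.8,  79.8]), np.float64(3.041855850684034))
plate right [697.5 148.8   8. ]
plate bottom [678.5 -50.1   8. ]
plate left [562.1 -37.5   8. ]
plate side [577.1 171.9   8. ]
chan topfar [596.9 145.8  91. ]
chan topfarR [684.6 132.6  91. ]
chan nearL [578.1 -24.6  91. ]
chan nearR [663.4 -32.3  91. ]
chan side a [658.4 -28.5  91. ]
chan side b [572.4 -18.   91. ]
chan side c [677.8 139.7  91. ]
chan side d [589.3 150.3  91. ]
nuts [array([551.4, 163.3,  11. ]), array([525.8, -43.3,  11. ])] [array([547.2, 174.9,  11. ]), array([521.5, -35.8,  11. ])]
green [array([401.2,  26. ,  85. ]), array([ 526.8, -137.6,   85. ])]
flange (array([530.6,  67.9,  59.2]), np.float64(3.9418187693990454))
```

```bash
cat >> h.py <<'E'
from scipy.spatial.transform import Rotation as R
def down(yaw):  # tool x at yaw (rad) in world, z down
    c,s=np.cos(yaw),np.sin(yaw); return R.from_matrix(np.array([[c,s,0],[s,-c,0],[0,0,-1.]]))
def delta(p,yaw):
    o=get_obs(); r=R.from_quat(o['tcp_rot']); 
    off=r.inv().apply(np.asarray(p,float)-o['eef_pos'])/1000; rv=(r.inv()*down(yaw)).as_rotvec()
    print('t',round(o['time_s'],2),'pos',o['eef_pos'].round(1),'F',o['ft_force'].round(1),'w',round(o['gripper_width'],3)); print('offset',off.round(4).tolist(),'rot',rv.round(4).tolist())
def wray(px,obs):
    i=camera_info('wrist'); d=np.linalg.inv(i['intrinsics'])@np.array([px[0],px[1],1.]); d=np.array([d[0],-d[1],-d[2]])
    M=i['mount']; r=R.from_quat(obs['tcp_rot']); return r.apply(M[:3,3])+obs['eef_pos'], r.apply(M[:3,:3]@d)
def wz(px,obs,z):
    o,d=wray(px,obs); return o+d*(z-o[2])/d[2]
def wproj(p,obs):
    i=camera_info('wrist'); M=i['mount']; r=R.from_quat(obs['tcp_rot']); t=r.inv().apply(np.asarray(p)-obs['eef_pos'])
    q=M[:3,:3].T@(t-M[:3,3]); v=i['intrinsics']@np.array([q[0],-q[1],-q[2]]); return v[:2]/v[2]
E
python3 - <<'E'
from h import *
np.set_printoptions(precision=1,suppress=True)
delta([505,69,250],np.pi/2-0.105)
print("can top",onz('scene',(270,312),160),onz('side',(228.5,136),160), "bucket",onz('scene',(323,375),150))
for n,p in dict(tl=(168,262),l=(126,302),r=(238,314),b=(197,357)).items(): print("tray",n,onz('scene',p,18))
for n,p in dict(tl=(264,154),tr=(330,155),br=(330,179),bl=(259,175)).items(): print("tray side",n,onz('side',p,18))
E
```

```text
t 1.25 pos [277.  615.6 218.7] F [-1.  -0.2 -0.1] w 1.001
offset [-0.4049, 0.4322, -0.0313] rot [-0.0, 0.0, -0.3178]
can top [ 715.8 -303.2  160. ] [ 711.2 -287.3  160. ] bucket [ 871.6 -363.7  150. ]
tray tl [ 393.3 -262.2   18. ]
tray l [ 368.7 -402.6   18. ]
tray r [ 623.5 -294.3   18. ]
tray b [ 595.7 -429.9   18. ]
tray side tl [ 605.7 -412.5   18. ]
tray side tr [ 366. -405.   18.]
tray side br [ 374.4 -247.    18. ]
tray side bl [ 615.8 -271.7   18. ]
```

Call:
{"api": "play_rows", "payload": {
  "moves": [
    {"offset": [-0.405,0.432,-0.031],"delta_rot": [0,0,-0.318]},
    {"offset": [-0.405,0.432,-0.031],"delta_rot": [0,0,-0.318]},
    {"offset": [-0.405,0.432,-0.031],"delta_rot": [0,0,-0.318]},
    {"offset": [-0.405,0.432,-0.031],"delta_rot": [0,0,-0.318]},
    {"offset": [-0.405,0.432,-0.031],"delta_rot": [0,0,-0.318]},
    {"offset": [-0.405,0.432,-0.031],"delta_rot": [0,0,-0.318]},
    {"offset": [-0.405,0.432,-0.031],"delta_rot": [0,0,-0.318]},
    {"offset": [-0.405,0.432,-0.031],"delta_rot": [0,0,-0.318]},
    {"offset": [-0.405,0.432,-0.031],"delta_rot": [0,0,-0.318]},
    {"offset": [-0.405,0.432,-0.031],"delta_rot": [0,0,-0.318]},
    {"offset": [-0.405,0.432,-0.031],"delta_rot": [0,0,-0.318]},
    {"offset": [-0.405,0.432,-0.031],"delta_rot": [0,0,-0.318]},
    {"offset": [-0.405,0.432,-0.031],"delta_rot": [0,0,-0.318]},
    {"offset": [-0.405,0.432,-0.031],"delta_rot": [0,0,-0.318]},
    {"offset": [-0.405,0.432,-0.031],"delta_rot": [0,0,-0.318]},
    {"offset": [-0.405,0.432,-0.031],"delta_rot": [0,0,-0.318]}
  ]
}}

```text
time_s: 3.25
eef_pos: [504.7, 69.2, 249.7]
tcp_rot: [0.743, 0.669, 0.0, 0.0]
ft_force: [-0.4, 0.9, -1.0]
gripper_width: 1.001
```

```bash
python3 - <<'E'
from h import *
import pickle
o=get_obs(); print(o['eef_pos'],o['joint_positions'],o['time_s']); im=get_image('wrist'); cv2.imwrite('pics/w1.png',im[:,:,::-1]); pickle.dump(o,open('o1.pkl','wb'))
E
```

```text
[504.70660148  69.17496596 249.68218177] [ 8.61342188e-02 -2.55378866e-01  1.74422769e+00 -8.55584614e-07
  1.65264203e+00 -1.38021426e+00] 3.25
```

View pics/w1.png

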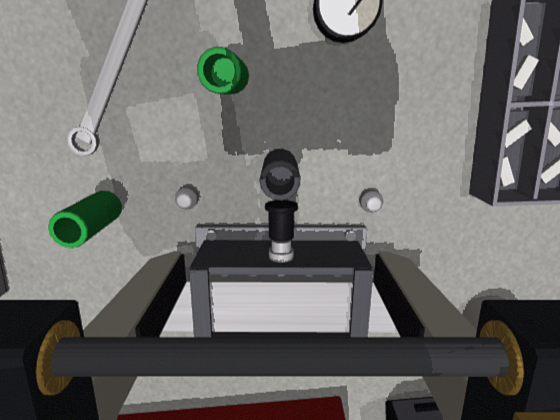

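```bash
python3 - <<'E'
from h import *
import pickle
np.set_printoptions(precision=1,suppress=True)
o=pickle.load(open('o1.pkl','rb'))
im=cv2.imread('pics/w1.png')[130:290,170:390]; cv2.imwrite('pics/w1z.png',cv2.resize(im,(800,582),interpolation=cv2.INTER_CUBIC))
print("sock top",wz((281,178),o,85),"flange top edge",wz((281,204),o,77),"end of flange at axis",wz((281,206),o,60))
print("ch top", wz((192,269),o,91),wz((369,269),o,91))
print("sock pred",wproj([498,69.5,85],o),wproj([498,69.5,0],o))
E
```

```text
sock top [496.5  71.5  85. ] flange top edge [523.3  68.7  77. ] end of flange at axis [530.3  68.   60. ]
ch top [574.9 -22.7  91. ] [592.7 146.4  91. ]
sock pred [279.  179.8] [279.1 163.3]
```

View pics/w1z.png

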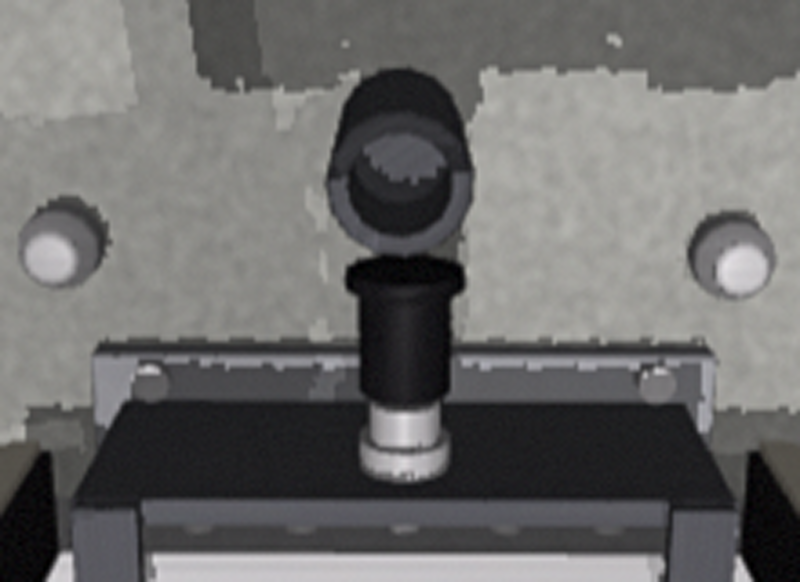

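```bash
python3 - <<'E'
from h import *
delta([497.8,70.4,42],np.pi/2-0.105)
E
```

```text
t 3.3 pos [504.7  69.1 249.6] F [-0.5  0.9  0.6] w 1.002
offset [0.0006, -0.007, 0.2076] rot [0.0, 0.0, 0.0004]
```

Call:
{"api": "play_rows", "payload": {
  "moves": [
    {"offset": [0.0005,-0.007,0.06],"delta_rot": [0,0,0]},
    {"offset": [0.0005,-0.007,0.12],"delta_rot": [0,0,0]},
    {"offset": [0.0005,-0.007,0.15],"delta_rot": [0,0,0]},
    {"offset": [0.0005,-0.007,0.18],"delta_rot": [0,0,0]},
    {"offset": [0.0005,-0.007,0.2075],"delta_rot": [0,0,0]},
    {"offset": [0.0005,-0.007,0.2075],"delta_rot": [0,0,0]},
    {"offset": [0.0005,-0.007,0.2075],"delta_rot": [0,0,0]}
  ]
}}

```text
time_s: 4.18
eef_pos: [498.4, 70.3, 43.4]
tcp_rot: [0.743, 0.669, 0.0, 0.0]
ft_force: [0.5, -0.6, 0.8]
gripper_width: 0.998
```

```bash
python3 - <<'E'
from h import *
o=get_obs();print(o['eef_pos'],o['ft_force'])
cv2.imwrite('pics/w2.png',get_image('wrist')[:,:,::-1])
im=get_image('side'); cv2.imwrite('pics/s2.png',cv2.resize(im[150:300,180:380,::-1],(800,600)))
E
```

```text
[498.37097567  70.25597708  43.35834673] [ 0.4954784  -0.56995328  0.83106529]
```

View pics/w2.png

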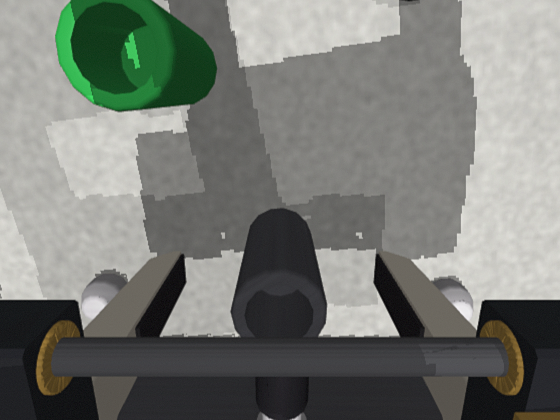

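View pics/s2.png

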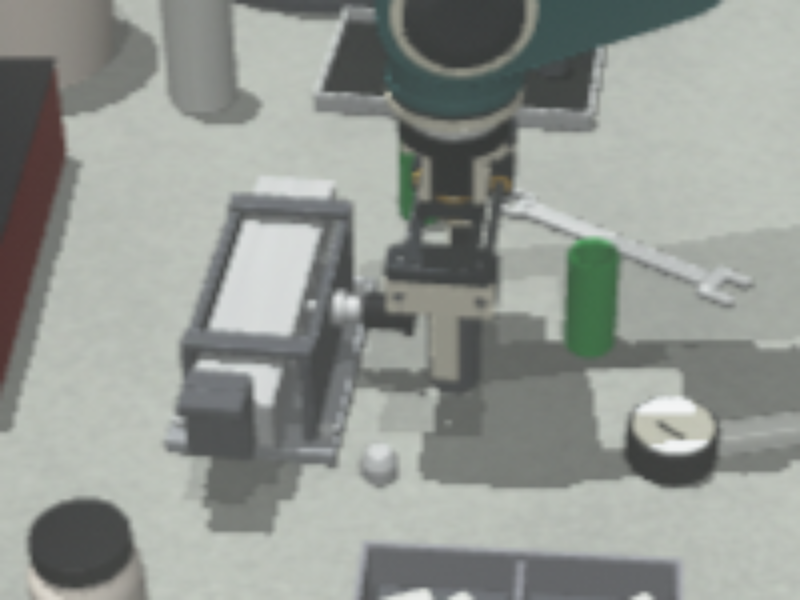

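Call:
{"api": "play_rows", "payload": {
  "hand": 0,
  "moves": [
    {"offset": [0,0,0],"delta_rot": [0,0,0]},
    {"offset": [0,0,0],"delta_rot": [0,0,0]},
    {"offset": [0,0,0],"delta_rot": [0,0,0]},
    {"offset": [0,0,0],"delta_rot": [0,0,0]},
    {"offset": [0,0,0],"delta_rot": [0,0,0]},
    {"offset": [0,0,0],"delta_rot": [0,0,0]},
    {"offset": [0,0,0],"delta_rot": [0,0,0]},
    {"offset": [0,0,0],"delta_rot": [0,0,0]}
  ]
}}

```text
time_s: 5.28
eef_pos: [497.8, 70.1, 42.1]
tcp_rot: [0.743, 0.669, -0.0, 0.0]
ft_force: [0.7, -1.4, -0.0]
gripper_width: 0.405
```

Call:
{"api": "play_rows", "payload": {
  "moves": [
    {"offset": [0,0,-0.02],"delta_rot": [0,0,0]},
    {"offset": [0,0,-0.05],"delta_rot": [0,0,0]},
    {"offset": [0,0,-0.09],"delta_rot": [0,0,0]},
    {"offset": [0,0,-0.13],"delta_rot": [0,0,0]},
    {"offset": [0,0,-0.14],"delta_rot": [0,0,0]},
    {"offset": [0,0,-0.14],"delta_rot": [0,0,0]}
  ]
}}

```text
time_s: 6.02
eef_pos: [497.8, 70.3, 182.0]
tcp_rot: [0.743, 0.669, 0.0, 0.0]
ft_force: [-0.7, -0.1, -5.3]
gripper_width: 0.406
```

```bash
python3 - <<'E'
from h import *
cv2.imwrite('pics/w3.png',get_image('wrist')[:,:,::-1])
delta([526,-353,185],np.pi/2-0.105)
np.set_printoptions(precision=1,suppress=True)
# tray yaw estimates
a=np.array([onz('scene',p,18)[:2] for p in ((168,262),(126,302),(238,314),(197,357))]); b=np.array([onz('side',p,18)[:2] for p in ((264,154),(330,155),(330,179),(259,175))])
print(a.mean(0),b.mean(0),np.degrees(np.arctan2(*(a[2]-a[0])[::-1])),np.degrees(np.arctan2(*(a[3]-a[1])[::-1])),np.degrees(np.arctan2(*(b[0]-b[1])[::-1])),np.degrees(np.arctan2(*(b[3]-b[2])[::-1])))
E
```

```text
t 6.08 pos [497.4  70.2 180.9] F [-0.4 -1.2 -6.7] w 0.406
offset [-0.4179, 0.0727, -0.0041] rot [-0.0013, 0.0002, 0.0002]
[ 495.3 -347.3] [ 490.5 -334.1] -7.94332928813771 -6.859104043405362 -1.7799837003721157 -5.851006124988968
```

View pics/w3.png

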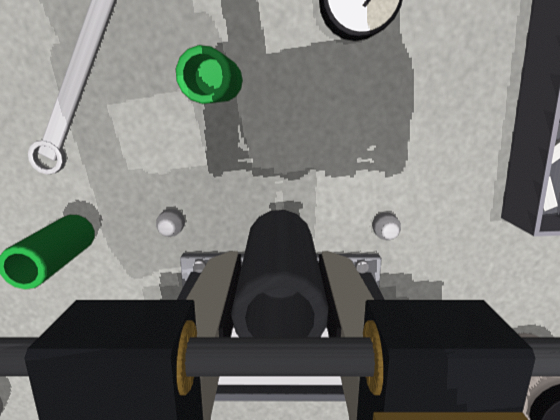

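Call:
{"api": "play_rows", "payload": {
  "moves": [
    {"offset": [-0.03,0.005,-0.005],"delta_rot": [0,0,0]},
    {"offset": [-0.08,0.014,-0.005],"delta_rot": [0,0,0]},
    {"offset": [-0.13,0.023,-0.005],"delta_rot": [0,0,0]},
    {"offset": [-0.18,0.032,-0.005],"delta_rot": [0,0,0]},
    {"offset": [-0.23,0.041,-0.005],"delta_rot": [0,0,0]},
    {"offset": [-0.28,0.05,-0.005],"delta_rot": [0,0,0]},
    {"offset": [-0.33,0.059,-0.005],"delta_rot": [0,0,0]},
    {"offset": [-0.37,0.067,-0.005],"delta_rot": [0,0,0]},
    {"offset": [-0.4,0.071,-0.005],"delta_rot": [0,0,0]},
    {"offset": [-0.413,0.073,-0.005],"delta_rot": [0,0,0]},
    {"offset": [-0.413,0.073,-0.005],"delta_rot": [0,0,0]},
    {"offset": [-0.413,0.073,-0.005],"delta_rot": [0,0,0]}
  ]
}}

```text
time_s: 7.58
eef_pos: [527.3, -347.2, 186.7]
tcp_rot: [0.743, 0.669, 0.0, -0.0]
ft_force: [0.4, 0.8, -3.2]
gripper_width: 0.402
```

```bash
python3 - <<'E'
from h import *
o=get_obs();print(o['joint_positions'].round(2))
cv2.imwrite('pics/w4.png',get_image('wrist')[:,:,::-1])
cv2.imwrite('pics/sc4.png',get_image('scene')[:,:,::-1])
delta([527,-348,49],np.pi/2-0.105)
for p in ((527,-348,5),(415,-345,45)): print(wproj(p,o))
E
```

```text
[-0.62  0.03  1.58  0.    1.53 -2.09]
t 7.67 pos [ 527.4 -347.2  187.2] F [ 0.1 -0.5 -4.6] w 0.403
offset [-0.0008, -0.0003, 0.1382] rot [0.0001, -0.0001, 0.0011]
[278.43598496 182.71579792]
[266.77162303  52.24877575]
```

View pics/w4.png

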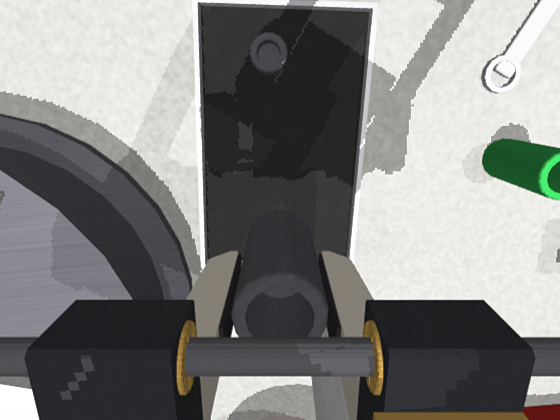

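View pics/sc4.png

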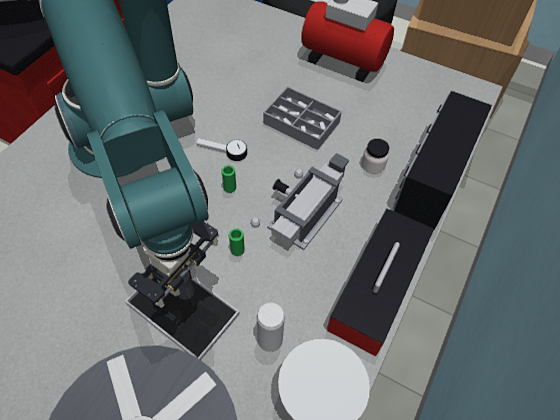

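```bash
python3 - <<'E'
from h import *
np.set_printoptions(precision=1,suppress=True)
print(tri((140,415),(263,100)))
for z in (100,130,150): print(z,onz('side',(263,100),z),onz('side',(214,102),z),onz('side',(313,102),z),onz('side',(263,118),z),'|',onz('scene',(150,347),z),onz('scene',(215,365),z))
print(onz('side',(258,145),0))
E
```

```text
(array([ 606.6, -601.8,  145.7]), np.float64(16.646346482083146))
100 [ 620.9 -695.2  100. ] [ 815.  -678.1  100. ] [ 422.1 -675.2  100. ] [ 612.8 -537.1  100. ] | [ 517.7 -478.7  100. ] [ 660.9 -442.4  100. ]
130 [ 616.5 -629.6  130. ] [ 803.8 -613.1  130. ] [ 424.5 -610.3  130. ] [ 608.6 -477.   130. ] | [ 528.7 -484.1  130. ] [ 667.9 -448.8  130. ]
150 [ 613.5 -585.9  150. ] [ 796.3 -569.7  150. ] [ 426.2 -567.   150. ] [ 605.8 -436.9  150. ] | [ 536.  -487.6  150. ] [ 672.5 -453.   150. ]
[ 634.2 -510.4    0. ]
```

The wheel lying beside the tray would come too close to the gripper body with this orientation. I'll turn the gripper a quarter turn before lowering.

Call:
{"api": "play_rows", "payload": {
  "moves": [
    {"offset": [0,0,0],"delta_rot": [0,0,0.17]},
    {"offset": [0,0,0],"delta_rot": [0,0,0.34]},
    {"offset": [0,0,0],"delta_rot": [0,0,0.51]},
    {"offset": [0,0,0],"delta_rot": [0,0,0.68]},
    {"offset": [0,0,0],"delta_rot": [0,0,0.85]},
    {"offset": [0,0,0],"delta_rot": [0,0,1.02]},
    {"offset": [0,0,0],"delta_rot": [0,0,1.19]},
    {"offset": [0,0,0],"delta_rot": [0,0,1.36]},
    {"offset": [0,0,0],"delta_rot": [0,0,1.5]},
    {"offset": [0,0,0],"delta_rot": [0,0,1.57]},
    {"offset": [0,0,0],"delta_rot": [0,0,1.57]},
    {"offset": [0,0,0],"delta_rot": [0,0,1.57]}
  ]
}}

```text
time_s: 9.18
eef_pos: [527.3, -347.8, 187.3]
tcp_rot: [0.999, -0.051, 0.0, 0.0]
ft_force: [-0.6, 0.2, -4.3]
gripper_width: 0.408
```

```bash
python3 - <<'E'
from h import *
o=get_obs();print(o['joint_positions'].round(2))
cv2.imwrite('pics/w5.png',get_image('wrist')[:,:,::-1])
delta([527,-346,50],-0.105)
E
```

```text
[-0.62  0.03  1.58 -0.    1.53 -0.52]
t 9.22 pos [ 527.3 -347.9  187.3] F [-0.4 -0.2 -4. ] w 0.404
offset [-0.0005, -0.0019, 0.1373] rot [0.0001, -0.0001, 0.0027]
```

View pics/w5.png

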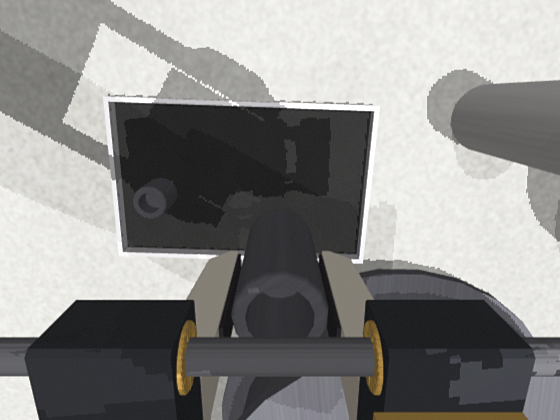

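Call:
{"api": "play_rows", "payload": {
  "moves": [
    {"offset": [0,-0.001,0.03],"delta_rot": [0,0,0]},
    {"offset": [0,-0.001,0.07],"delta_rot": [0,0,0]},
    {"offset": [0,-0.001,0.1],"delta_rot": [0,0,0]},
    {"offset": [0,-0.001,0.12],"delta_rot": [0,0,0]},
    {"offset": [0,-0.001,0.132],"delta_rot": [0,0,0]},
    {"offset": [0,-0.001,0.135],"delta_rot": [0,0,0]},
    {"offset": [0,-0.001,0.135],"delta_rot": [0,0,0]},
    {"offset": [0,-0.001,0.135],"delta_rot": [0,0,0]}
  ]
}}

```text
time_s: 10.22
eef_pos: [527.7, -347.4, 53.1]
tcp_rot: [0.999, -0.052, 0.001, 0.0]
ft_force: [0.2, 0.3, -4.0]
gripper_width: 0.406
```

Call:
{"api": "play_rows", "payload": {
  "moves": [
    {"offset": [0,0,0.001],"delta_rot": [0,0,0]},
    {"offset": [0,0,0.002],"delta_rot": [0,0,0]},
    {"offset": [0,0,0.003],"delta_rot": [0,0,0]},
    {"offset": [0,0,0.004],"delta_rot": [0,0,0]},
    {"offset": [0,0,0.004],"delta_rot": [0,0,0]}
  ]
}}

```text
time_s: 10.85
eef_pos: [527.3, -347.2, 48.0]
tcp_rot: [0.999, -0.052, -0.0, -0.0]
ft_force: [0.2, 1.1, -5.2]
gripper_width: 0.402
```

Call:
{"api": "play_rows", "payload": {
  "moves": [
    {"offset": [0,0,0.0005],"delta_rot": [0,0,0]},
    {"offset": [0,0,0.001],"delta_rot": [0,0,0]},
    {"offset": [0,0,0.001],"delta_rot": [0,0,0]}
  ]
}}

```text
time_s: 11.22
eef_pos: [527.4, -347.2, 47.2]
tcp_rot: [0.999, -0.052, 0.0, 0.0]
ft_force: [0.7, -0.7, -3.7]
gripper_width: 0.406
```

Call:
{"api": "play_rows", "payload": {
  "moves": [
    {"offset": [0,0,0.0005],"delta_rot": [0,0,0]},
    {"offset": [0,0,0.001],"delta_rot": [0,0,0]},
    {"offset": [0,0,0.001],"delta_rot": [0,0,0]}
  ]
}}

```text
time_s: 11.6
eef_pos: [527.5, -347.3, 47.1]
tcp_rot: [0.999, -0.052, 0.0, 0.0]
ft_force: [-3.5, 2.2, 6.6]
gripper_width: 0.404
```

Contact: the force turned from −4 to +6.6 N. Release.

Call:
{"api": "play_rows", "payload": {
  "hand": 0.85,
  "moves": [
    {"offset": [0,0,0],"delta_rot": [0,0,0]},
    {"offset": [0,0,0],"delta_rot": [0,0,0]},
    {"offset": [0,0,0],"delta_rot": [0,0,0]},
    {"offset": [0,0,0],"delta_rot": [0,0,0]},
    {"offset": [0,0,0],"delta_rot": [0,0,0]},
    {"offset": [0,0,0],"delta_rot": [0,0,0]}
  ]
}}

```text
time_s: 12.35
eef_pos: [527.4, -347.2, 46.1]
tcp_rot: [0.999, -0.052, 0.0, 0.0]
ft_force: [0.3, 0.9, 0.6]
gripper_width: 0.852
```

```bash
python3 - <<'E'
from h import *
cv2.imwrite('pics/w6.png',get_image('wrist')[:,:,::-1])
delta([527,-347,200],-0.105)
E
```

```text
t 12.4 pos [ 527.4 -347.2   46.1] F [ 0.4 -0.6 -0.1] w 0.856
offset [-0.0004, -0.0001, -0.1539] rot [0.0, -0.0, 0.001]
```

View pics/w6.png

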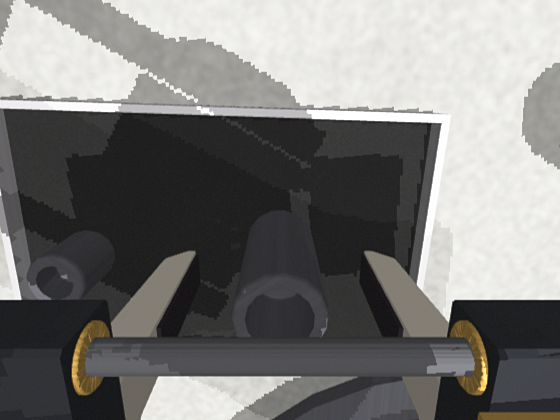

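Call:
{"api": "play_rows", "payload": {
  "moves": [
    {"offset": [0,0,-0.02],"delta_rot": [0,0,0]},
    {"offset": [0,0,-0.06],"delta_rot": [0,0,0]},
    {"offset": [0,0,-0.12],"delta_rot": [0,0,0]},
    {"offset": [0,0,-0.17],"delta_rot": [0,0,0]},
    {"offset": [0,0,-0.19],"delta_rot": [0,0,0]},
    {"offset": [0,0,-0.19],"delta_rot": [0,0,0]}
  ]
}}

```text
time_s: 13.15
eef_pos: [527.6, -347.4, 237.8]
tcp_rot: [0.999, -0.052, 0.001, 0.001]
ft_force: [0.2, -0.2, -1.2]
gripper_width: 0.851
```

```bash
python3 - <<'E'
from h import *
cv2.imwrite('pics/w7.png',get_image('wrist')[:,:,::-1])
delta([525,68,240],np.pi/2-0.105)
E
```

```text
t 13.2 pos [ 527.3 -347.1  235.8] F [-0.6  0.6 -0.2] w 0.852
offset [-0.0453, -0.4126, -0.0042] rot [-0.0002, 0.0, -1.5697]
```

View pics/w7.png

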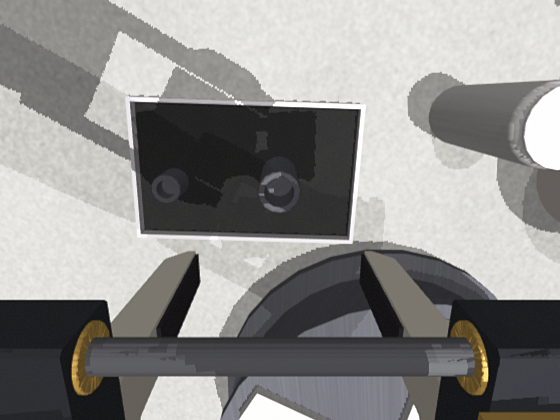

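The socket stands upright in the tray at (279,190), clear of the walls and of the short socket at (168,187). Now I go back above the knob.

Call:
{"api": "play_rows", "payload": {
  "hand": 1,
  "moves": [
    {"offset": [-0.003,-0.04,-0.004],"delta_rot": [0,0,-0.16]},
    {"offset": [-0.008,-0.08,-0.004],"delta_rot": [0,0,-0.32]},
    {"offset": [-0.012,-0.12,-0.004],"delta_rot": [0,0,-0.48]},
    {"offset": [-0.017,-0.16,-0.004],"delta_rot": [0,0,-0.64]},
    {"offset": [-0.021,-0.2,-0.004],"delta_rot": [0,0,-0.8]},
    {"offset": [-0.026,-0.24,-0.004],"delta_rot": [0,0,-0.96]},
    {"offset": [-0.03,-0.28,-0.004],"delta_rot": [0,0,-1.12]},
    {"offset": [-0.034,-0.32,-0.004],"delta_rot": [0,0,-1.28]},
    {"offset": [-0.039,-0.36,-0.004],"delta_rot": [0,0,-1.42]},
    {"offset": [-0.043,-0.39,-0.004],"delta_rot": [0,0,-1.52]},
    {"offset": [-0.0455,-0.4125,-0.004],"delta_rot": [0,0,-1.57]},
    {"offset": [-0.0455,-0.4125,-0.004],"delta_rot": [0,0,-1.57]},
    {"offset": [-0.0455,-0.4125,-0.004],"delta_rot": [0,0,-1.57]}
  ]
}}

```text
time_s: 14.82
eef_pos: [524.7, 67.3, 238.9]
tcp_rot: [0.744, 0.669, -0.001, -0.0]
ft_force: [0.4, 0.7, -0.2]
gripper_width: 0.995
```

```bash
python3 - <<'E'
from h import *
import pickle
o=get_obs(); pickle.dump(o,open('o8.pkl','wb')); print(o['eef_pos'])
im=get_image('wrist'); cv2.imwrite('pics/w8.png',im[:,:,::-1]); cv2.imwrite('pics/w8z.png',cv2.resize(im[160:310,180:380,::-1],(800,600),interpolation=cv2.INTER_CUBIC))
E
```

```text
[524.66183243  67.31120063 238.93095879]
```

View pics/w8z.png

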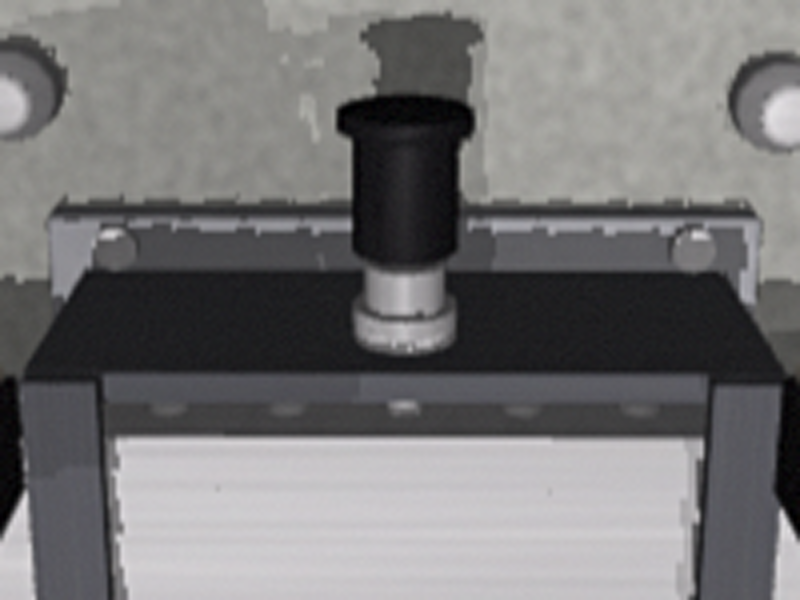

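```bash
python3 - <<'E'
from h import *
import pickle
np.set_printoptions(precision=1,suppress=True)
o=pickle.load(open('o8.pkl','rb'))
W=lambda u,v,z: wz((180+u/4,160+v/4),o,z)
print("flange L,R front",W(338,115,60),W(474,115,60)); print("flange back",W(340,130,60),W(473,130,60)); print("knob end",W(354,255,60),W(458,255,60))
print("face top",W(25,378,91),W(783,380,91))
yaw=-0.105;ax=np.array([np.cos(yaw),np.sin(yaw),0]);ay=np.array([-np.sin(yaw),np.cos(yaw),0]);O=np.array([628.5,57.2,0])
for n,x,y,z in [("front",-103,17,60),("front",-103,-17,60),("fback",-97,-17,60),("end",-67,13,60),("end",-67,-13,60),("ftop",-103,0,77),("face",-45,92,91)]:
    p=O+x*ax+y*ay+[0,0,z]; q=wproj(p,o); print(n,(q-[180,160])*4)
E
```

```text
flange L,R front [528.   52.5  60. ] [531.4  84.8  60. ]
flange back [531.7  52.6  60. ] [535.1  84.2  60. ]
knob end [563.5  52.3  60. ] [566.2  77.6  60. ]
face top [574.5 -24.   91. ] [593.4 148.7  91. ]
front [473.2 100.5]
front [330.2 100.7]
fback [330.6 125.1]
end [454.9 243.8]
end [348.7 243.9]
ftop [401.8 117.9]
face [803.6 378.1]
```

```bash
python3 - <<'E'
from h import *
delta([544,66.8,41],np.pi/2-0.107)
E
```

```text
t 14.88 pos [524.8  67.1 239.3] F [-0.1 -0.6  0.2] w 0.995
offset [0.0018, 0.0194, 0.1982] rot [-0.0012, 0.0004, 0.0009]
```

Call:
{"api": "play_rows", "payload": {
  "moves": [
    {"offset": [0.002,0.0195,0.04],"delta_rot": [-0.001,0,0.001]},
    {"offset": [0.002,0.0195,0.09],"delta_rot": [-0.001,0,0.001]},
    {"offset": [0.002,0.0195,0.13],"delta_rot": [-0.001,0,0.001]},
    {"offset": [0.002,0.0195,0.165],"delta_rot": [-0.001,0,0.001]},
    {"offset": [0.002,0.0195,0.19],"delta_rot": [-0.001,0,0.001]},
    {"offset": [0.002,0.0195,0.198],"delta_rot": [-0.001,0,0.001]},
    {"offset": [0.002,0.0195,0.198],"delta_rot": [-0.001,0,0.001]},
    {"offset": [0.002,0.0195,0.198],"delta_rot": [-0.001,0,0.001]}
  ]
}}

```text
time_s: 15.88
eef_pos: [545.1, 67.6, 43.4]
tcp_rot: [0.744, 0.669, 0.001, 0.001]
ft_force: [-0.0, 0.5, -0.4]
gripper_width: 0.999
```

```bash
python3 - <<'E'
from h import *
import pickle
o=get_obs();print(o['eef_pos'],o['ft_force']);pickle.dump(o,open('o9.pkl','wb'))
im=get_image('wrist');cv2.imwrite('pics/w9.png',im[:,:,::-1])
im=get_image('side'); cv2.imwrite('pics/s9.png',cv2.resize(im[190:280,220:340,::-1],(800,600)))
delta([544,66.8,41],np.pi/2-0.107)
E
```

```text
[545.14917769  67.62095188  43.37403003] [-0.00422379  0.45162581 -0.39826464]
t 15.97 pos [545.   67.7  43.2] F [ 0.3 -0.6  0.5] w 0.999
offset [-0.001, -0.0009, 0.0022] rot [0.0025, -0.0002, 0.001]
```

View pics/w9.png

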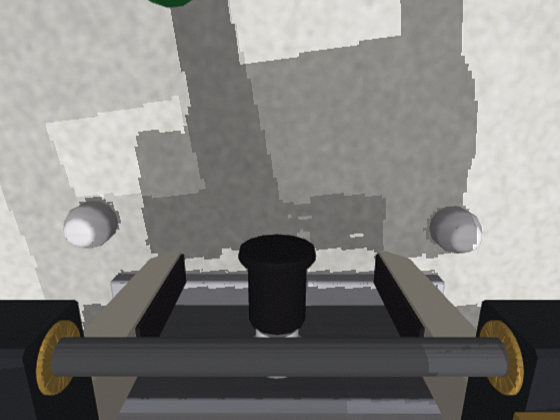

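View pics/s9.png

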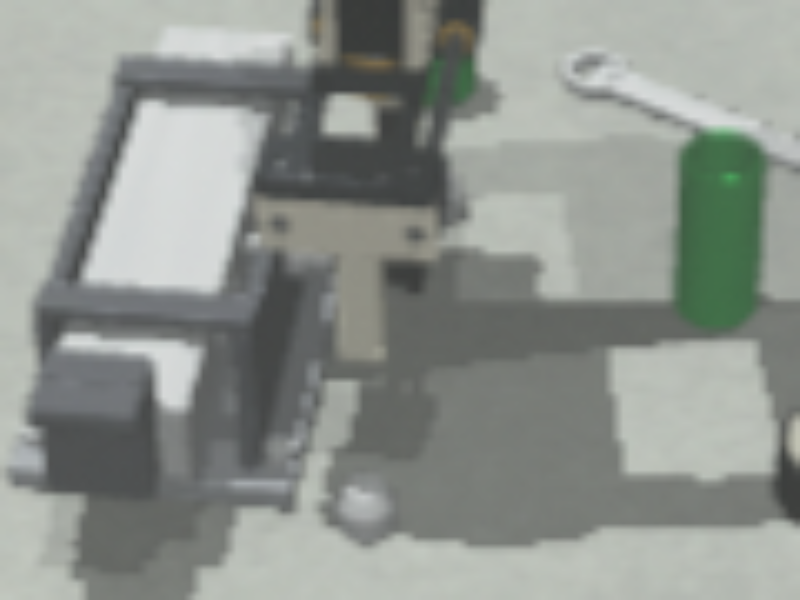

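```bash
python3 - <<'E'
from h import *
import pickle
o=pickle.load(open('o9.pkl','rb')); r=R.from_quat(o['tcp_rot'])
for y in (-7.5,0,7.5): print(y,wproj(o['eef_pos']+r.apply([-13,y,-17]),o))
print("flange back",wz((242,256),o,60),wz((314,258),o,60)," knob end ",wz((250,322),o,60),wz((305,322),o,60))
E
```

```text
-7.5 [249.61319324 268.72966267]
0 [250.02066927 284.02349365]
7.5 [250.41750095 298.9178098 ]
flange back [530.02118279  52.93623808  60.        ] [534.31687854  84.06746663  60.        ]  knob end  [563.36940672  52.0821516   60.        ] [566.07884365  77.36278752  60.        ]
```

Call:
{"api": "play_rows", "payload": {
  "hand": 0,
  "moves": [
    {"offset": [-0.001,-0.002,0.001],"delta_rot": [0.001,0,0.001]},
    {"offset": [-0.001,-0.002,0.001],"delta_rot": [0.001,0,0.001]},
    {"offset": [-0.001,-0.002,0.001],"delta_rot": [0.001,0,0.001]},
    {"offset": [-0.001,-0.002,0.001],"delta_rot": [0.001,0,0.001]},
    {"offset": [-0.001,-0.002,0.001],"delta_rot": [0.001,0,0.001]},
    {"offset": [-0.001,-0.002,0.001],"delta_rot": [0.001,0,0.001]},
    {"offset": [-0.001,-0.002,0.001],"delta_rot": [0.001,0,0.001]},
    {"offset": [-0.001,-0.002,0.001],"delta_rot": [0.001,0,0.001]},
    {"offset": [-0.001,-0.002,0.001],"delta_rot": [0.001,0,0.001]}
  ]
}}

```text
time_s: 17.1
eef_pos: [542.4, 66.8, 41.1]
tcp_rot: [0.744, 0.668, -0.0, 0.0]
ft_force: [-0.9, -3.8, -0.3]
gripper_width: 0.274
```

Call:
{"api": "play_rows", "payload": {
  "moves": [
    {"offset": [0,-0.003,0],"delta_rot": [0,0,0]},
    {"offset": [0,-0.006,0],"delta_rot": [0,0,0]},
    {"offset": [0,-0.009,0],"delta_rot": [0,0,0]},
    {"offset": [0,-0.012,0],"delta_rot": [0,0,0]},
    {"offset": [0,-0.015,0],"delta_rot": [0,0,0]},
    {"offset": [0,-0.018,0],"delta_rot": [0,0,0]},
    {"offset": [0,-0.018,0],"delta_rot": [0,0,0]},
    {"offset": [0,-0.018,0],"delta_rot": [0,0,0]}
  ]
}}

```text
time_s: 18.1
eef_pos: [525.3, 68.7, 41.2]
tcp_rot: [0.744, 0.668, 0.001, 0.001]
ft_force: [8.4, -5.0, -6.0]
gripper_width: 0.271
```

```bash
python3 - <<'E'
from h import *
import pickle
o=get_obs();print(o['eef_pos'],o['ft_force'],o['gripper_width']);pickle.dump(o,open('o10.pkl','wb'))
im=get_image('wrist');cv2.imwrite('pics/w10.png',im[:,:,::-1])
E
```

```text
[525.25941656  68.65615261  41.24633817] [ 8.40923301 -4.97991953 -5.97657876] 0.27105258221618694
```

View pics/w10.png

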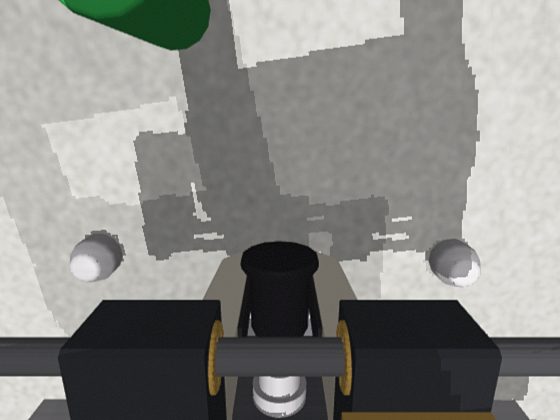

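Call:
{"api": "play_rows", "payload": {
  "moves": [
    {"offset": [0,-0.001,0],"delta_rot": [0,0,0]},
    {"offset": [0,-0.002,0],"delta_rot": [0,0,0]},
    {"offset": [0,-0.003,0],"delta_rot": [0,0,0]},
    {"offset": [0,-0.003,0],"delta_rot": [0,0,0]},
    {"offset": [0,-0.003,0],"delta_rot": [0,0,0]}
  ]
}}

```text
time_s: 18.77
eef_pos: [522.4, 68.9, 41.2]
tcp_rot: [0.744, 0.668, 0.001, 0.001]
ft_force: [8.5, -4.8, -5.3]
gripper_width: 0.273
```

Call:
{"api": "play_rows", "payload": {
  "moves": [
    {"offset": [0,-0.001,0],"delta_rot": [0,0,0]},
    {"offset": [0,-0.001,0],"delta_rot": [0,0,0]},
    {"offset": [0,-0.001,0],"delta_rot": [0,0,0]}
  ]
}}

```text
time_s: 19.15
eef_pos: [521.4, 69.1, 41.2]
tcp_rot: [0.744, 0.668, 0.001, 0.001]
ft_force: [9.0, -5.1, -5.6]
gripper_width: 0.274
```

Call:
{"api": "play_rows", "payload": {
  "moves": [
    {"offset": [0,-0.001,0],"delta_rot": [0,0,0]},
    {"offset": [0,-0.001,0],"delta_rot": [0,0,0]},
    {"offset": [0,-0.001,0],"delta_rot": [0,0,0]}
  ]
}}

```text
time_s: 19.52
eef_pos: [520.4, 69.1, 41.2]
tcp_rot: [0.744, 0.668, 0.001, 0.001]
ft_force: [9.0, -5.4, -6.4]
gripper_width: 0.269
```

Call:
{"api": "play_rows", "payload": {
  "moves": [
    {"offset": [0,-0.001,0],"delta_rot": [0,0,0]},
    {"offset": [0,-0.001,0],"delta_rot": [0,0,0]},
    {"offset": [0,-0.001,0],"delta_rot": [0,0,0]}
  ]
}}

```text
time_s: 19.9
eef_pos: [520.4, 69.2, 41.3]
tcp_rot: [0.744, 0.668, 0.002, 0.002]
ft_force: [18.8, -4.9, -10.8]
gripper_width: 0.272
```

Call:
{"api": "play_rows", "payload": {
  "moves": [
    {"offset": [0,-0.001,0],"delta_rot": [0,0,0]},
    {"offset": [0,-0.001,0],"delta_rot": [0,0,0]},
    {"offset": [0,-0.001,0],"delta_rot": [0,0,0]}
  ]
}}

```text
time_s: 20.27
eef_pos: [520.3, 69.2, 41.4]
tcp_rot: [0.744, 0.668, 0.002, 0.003]
ft_force: [30.1, -6.4, -16.8]
gripper_width: 0.268
```

```bash
python3 - <<'E'
from h import *
import pickle
o=get_obs();print(o['eef_pos'],o['ft_force'],o['gripper_width']);pickle.dump(o,open('o11.pkl','wb'))
im=get_image('wrist');cv2.imwrite('pics/w11.png',cv2.resize(im[230:420,200:360,::-1],(505,600)))
im=cv2.imread('pics/w10.png');cv2.imwrite('pics/w10z.png',cv2.resize(im[230:420,200:360],(505,600)))
E
```

```text
[520.29784756  69.16234119  41.4281304 ] [ 30.11043713  -6.40166317 -16.79754075] 0.2682884461768358
```

View pics/w11.png

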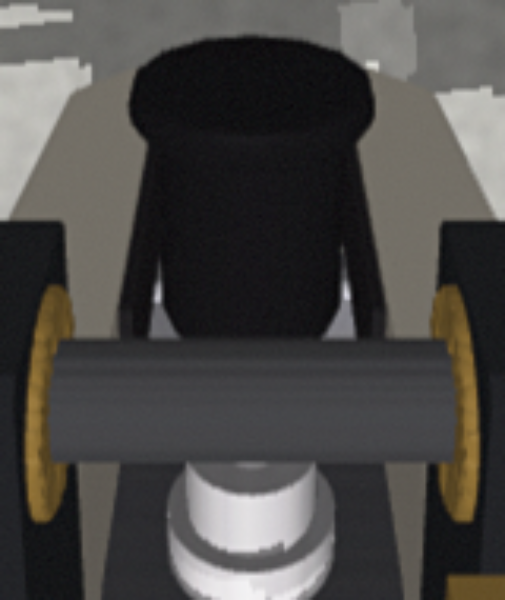

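View pics/w10z.png

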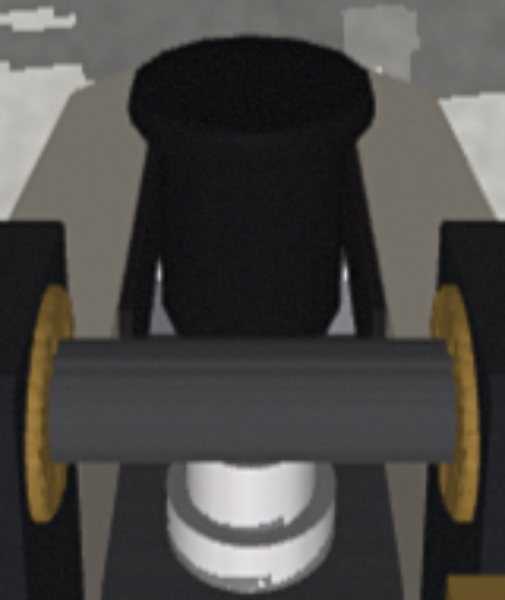

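Call:
{"api": "play_rows", "payload": {
  "moves": [
    {"offset": [0,0.001,0],"delta_rot": [0,0,0]},
    {"offset": [0,0.001,0],"delta_rot": [0,0,0]},
    {"offset": [0,0.001,0],"delta_rot": [0,0,0]},
    {"offset": [0,0.001,0],"delta_rot": [0,0,0]}
  ]
}}

```text
time_s: 20.82
eef_pos: [520.4, 69.2, 41.3]
tcp_rot: [0.744, 0.668, 0.002, 0.002]
ft_force: [19.0, -4.9, -12.1]
gripper_width: 0.273
```

```bash
python3 - <<'E'
from h import *
o=get_obs();print(o['eef_pos'],o['ft_force'],o['gripper_width'])
cv2.imwrite('pics/sc12.png',get_image('scene')[:,:,::-1])
im=get_image('side');cv2.imwrite('pics/s12.png',cv2.resize(im[140:290,200:400,::-1],(800,600)))
E
```

```text
[520.37597023  69.16118624  41.34120526] [ 19.02420752  -4.89515941 -12.10008939] 0.27276394045931085
```

View pics/sc12.png

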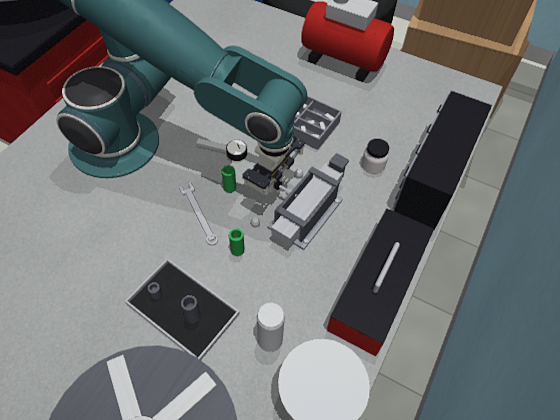

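View pics/s12.png

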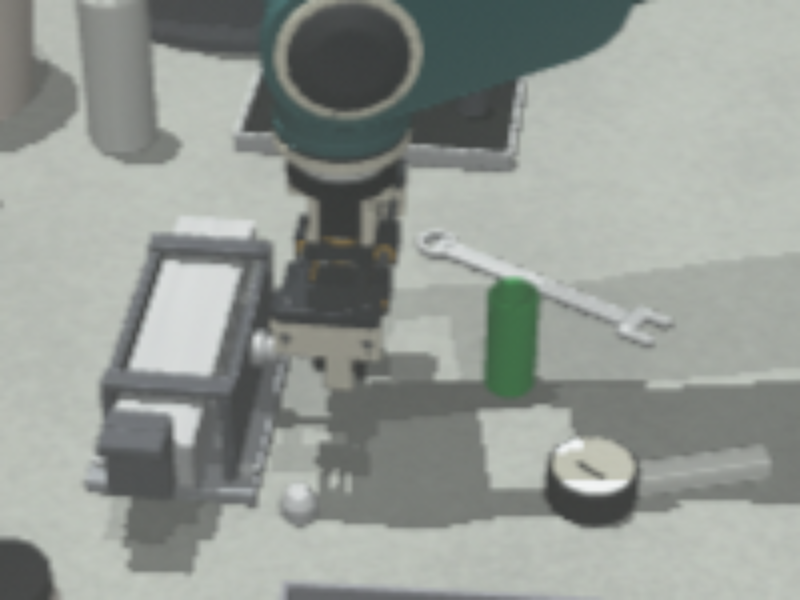

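The socket stands upright in the tray at scene (190,303). Everything else is where it was, and the knob is held at its stop.

```bash
python3 -c "
from bench import *
print(hand_in()); print(get_obs()['time_s'])"
```

```text
the job is handed in; nothing more can be done
None
the job is handed in; nothing more can be done
```

The socket is standing upright in the free part of the tool tray, and the arm is holding the plunger's knob fully back at its stop. I handed the job in at about 21 s.

- **Socket:** I set it down near (527, −347) mm. The wrist picture after release and the last scene picture both show it upright, clear of the walls and the short socket. I gave the gripper a quarter turn before lowering, because its body would have come too close to the wheel lying beside the tray.
- **Plunger:** The tool moved 22.1 mm. After that the force rose from about 9 N to 30 N with no more travel, which shows the stop was reached. I eased off by 1 mm of command, which left about 19 N along the pull (the spring needs 10.5 N). The tool stayed within 0.1 mm, and the grip did not change (opening 0.27, about 25 mm on the 26 mm knob).
- **Other things on the bench:** In the last pictures the nuts, green sockets, gauge, wrench, can and jar look unmoved.

None of the last checks failed. The force just before the stop read about 9 N, slightly below the stated 10.5 N. In the final hold it also had about 12 N downward and 5 N sideways. The pin itself is not visible, so that it is clear of the hole rests on the travel and the force rise.

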